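# Reload the tape stand with a fresh roll

### The arm

A 6-joint arm with a two-finger parallel gripper is mounted at the origin on a cart in front of the work surface, level with it; the furniture and walls round the work are solid. World frame = base frame: x ahead of the robot, y to its left, z up, the work surface at z = 0. Lengths are in m, angles in rad, forces in N, time in s.
With the tool pointing down it reaches from about 0.3 to 0.95 m from the base axis. Payload 3.1 kg.
Tool frame: the origin (TCP) lies between the finger pads; the fingertips stand 19 mm ahead of it and the grasp point (between the pads) is the TCP; z points along the fingers, y is the line along which they close (so a half turn about z gives the same grasp; the last joint's range is limited). The gripper opens to 85 mm and grips with 20 to 120 N. Pads are 22 mm wide; open, the fingers measure 114 mm over their backs; the gripper's body (76 mm by 85 mm) begins 54 mm behind the grasp point. The pads swing forward as they close: fully open they stand 13 mm farther back than shut.
Start: joints at [1.223, 0.308, 1.634, -0, 1.2, -0.07], TCP at [0.171, 0.601, 0.25] pointing down, gripper open.
Joint ranges: [-3.06, 3.06], [-0.79, 1.96], [0.05, 2.63], [-1.19, 4.34], [0.05, 2.64], [-2.94, 2.94]. Speed limits (rad/s): [2.79, 2.79, 3.14, 3.14, 3.14, 3.14].

### API

Orientations are given as a unit quaternion [w, x, y, z].
In Python, from plant import get_state, eyes, bot, search_frame, regions_of gives the robot as it stands. The module is installed in compiled form; this text tells all that it offers.
- The arm moves only by the shell command python3 -m crank 'ROWS' [FORCE]. ROWS is JSON, a list of rows, each an object of numbers: "dx", "dy", "dz": the shift along the tool's x, y, z in units of 0.25 m (1.0 is 0.25 m); "wx", "wy", "wz": the turn, a rotation vector about the tool's x, y, z in units of pi rad (1.0 is pi rad); "gripper": the closure, from -1 (fully open) to 1 (shut). In form: [{"dx": .., "dy": .., "dz": .., "wx": .., "wy": .., "wz": .., "gripper": ..}, ...]. A call has 1 to 8 rows; each row is the pose to reach, as a shift and turn from the pose commanded when the call began, along the tool's axes at that moment, turning the shorter way round; what a row does not reach only later rows make up. A row lasts 1/10 s, in which the tool goes at most 50 mm and 8.59 degrees, less where a joint would pass 70% of its speed; a pose out of reach is approached as far as the arm can. A call with a number of a shift or a turn outside -1 to 1 is refused whole. A call with a gripper value outside its range is refused whole. The fingers move at their own pace and stop on an object; FORCE is the grip in N (left out, the last holds). Time passes only in rows, so rows that repeat a pose let the fingers close. It gives the time, the measured TCP pose, the force, the opening and the grip force at its end, in the units of the state.
- get_state(): the state, without advancing time (a new reading comes with each control period).
- eyes.capture(name): name is "scene" or "top" or "wrist"; returns the picture (420x560x3 uint8, red, green, blue); there is no depth.
- eyes.camera_params(name): a dict with "K" (3x3 intrinsics, pixels), "world_from_camera" (4x4, takes a point from camera to world coordinates). Camera axes: x right, y up, looking along -z (the intrinsics and any distortion apply to the point x, -y, -z); pixel columns grow to the right and rows downward; lengths in m; the calibration is good to about 2 mm. A picture is of the moment at which its call begins: read the wrist's pose just before it. camera_params takes no time and is no camera call; for the wrist camera it gives the pose at the moment of the call.
- bot.sign_off(): hands the job in; it is judged then, once.
Trained networks look in the newest picture that a camera, given by its name, has taken for a name from the list of things; names that differ only in an ending like _2 or _b are one class to them, and where a whole thing is asked for, a point or a joint stands for the part that bears it (a point fixed in the world has none). Each returns a list of dicts, best first, with "confidence" (0 to 1); they miss things now and then, are a little off and sometimes report something else, mostly with a low value. They report only what shows in the picture. A call takes as long as a camera call. They do not tell look-alikes from the thing itself.
- search_frame(camera, thing): "centre" ([column, row] in pixels, amid what is visible of it).
- regions_of(camera, thing): "region" (420x560 bool, what is visible of it) and "centre" ([column, row] in pixels, amid what is visible of it).
The state is a dict: "time_s": time; "joint_positions": joint angles; "qvel": joint speeds; "joint_torque": joint torques, N m; "tcp_pos": TCP position; "tcp_rot": TCP orientation; "force": force on the tool from outside, world axes, zero at the start; "ft_torque": the same for the moment, N m; "width": opening from 0.0 (shut) to 1.0 (fully open); "grip_force": force on a finger pad.
Only numpy, scipy, OpenCV 4.12 (cv2) and the standard library are available. Lean on these libraries where they do the work, as an engineer would, in place of code of your own. Each camera call takes 0.05 s, during which the arm holds its last target. There are 200 camera calls.

### The job

Change the roll on the blue tape stand: lift the empty cardboard core off the spindle and put it in the green bowl to the left of the stand, then press the red knob fully down so that the spindle sinks into the bed. Slide the fresh roll of tape along the bed, without lifting it off the bed, until it rests against the black V stop over the sunken spindle, then pull the red knob fully up so that the spindle rises through the roll and stays up. Leave the glue pot to the right of the stand and the jar of gold tiles behind it undisturbed and the bowl standing upright.

Things in the scene. Friction and masses are not known exactly. Their poses are not given: they have to be found in the camera images.
- station: blue tape stand, fixed, 260 (x) x 160 (y) mm; aluminium bed on top, 75 mm above the desk. Origin on the desk under the spindle axis; bed from 185 mm before the axis (-x, loading end, nearer the robot) to 75 mm beyond. Side rails 10 mm high at y = +-77 mm. Black V stop (two 45 degree walls 14 mm high, 46 mm long) on the axis's +x side, open to -x
- nest (a point): point on the bed's surface on the spindle axis, 75 mm above the desk; axes as the station. A roll resting against the V stop is centred here
- spindle (a joint): height of the steel spindle and the red knob, one rigid piece that slides vertically: 0 = sunk, top 1 mm below the bed; 0.042 m = fully up, top 41 mm above the bed. Stays where it is left (friction about 6 N). Spindle 40 mm in diameter, its top 12 mm a cone
- lift_knob (a point): centre of the top face of the red bar knob beside the stand, on its -y side (118 mm from the spindle axis in y, 30 mm before it in x). The bar is 50 mm along the stand's x, 18 mm wide (y), 18 mm high, on a 10 mm upright stem; its top is 109 mm above the desk when sunk, 151 mm when up
- tape_roll: fresh roll of tan masking tape, lying flat on the bed before the spindle: outer diameter 83 mm, bore about 50 mm, 19 mm high, 60 g; origin at the centre of its underside, z up
- core: empty brown cardboard core, a ring standing round the raised spindle on the bed: outer diameter 54 mm, inner 47 mm, 19 mm high, 20 g; origin at the centre of its underside, z along its axis
- green_bowl: bright green bowl for scrap, left of the stand (another stands far off at the back right), open at the top: 258 mm across the rim, 136 mm high; origin at the centre of its underside on the desk, z up
- glue_pot: white glue pot with a blue cap, 66 mm wide, 111 mm high, to the right of the stand: leave it; origin at the centre of its underside
- jar_gold: clear jar of gold tiles with a light lid, 49 mm wide, 66 mm high, behind the stand and the bowl: leave it; origin at the centre of its underside
Mind the look-alikes: they are no part of the job. What is meant by the core is not orange or turquoise, and is the smaller of those in its own colour.

How it is judged:
By the outcome, as a careful person would: the job done as asked, in the order asked, and still so for the second after the job is handed in, with the robot touching nothing.
It also fails if it takes over 61 s, if anything falls off the work surface, if the arm or the gripper's body presses on something with over 40 N, if the wrist force passes 120 N, or if a joint passes its speed limit or range.

## Working session

There is one attempt and no reset: what is moved stays moved. The work goes in short steps, Python scripts to look and compute and a shell command to move; the robot and the scene stay as the last step left them, time stands still between calls to the robot, and variables do not carry over. Pictures are saved under pics/ and viewed, at most 13 in all, crops included, and the job is handed in when it is done.

```bash
mkdir -p pics; python3 - <<'E'
from plant import *
import cv2,numpy as np
a=eyes.capture("scene");b=eyes.capture("top")
cv2.imwrite("pics/scene.png",a[:,:,::-1]);cv2.imwrite("pics/top.png",b[:,:,::-1])
for c in("scene","top"):
    p=eyes.camera_params(c);print(c,p.keys(),np.round(p["K"],1).tolist(),np.round(p["world_from_camera"],3).tolist())
    for t in("core","tape_roll","green_bowl","lift_knob","spindle","station","glue_pot","jar_gold"):
        print(t,[(np.round(d["centre"]).tolist(),round(d["confidence"],2)) for d in search_frame(c,t)][:4])
s=get_state();print({k:np.round(v,3).tolist() for k,v in s.items()})
E
```

```text
scene dict_keys(['K', 'world_from_camera']) [[516.2, 0.0, 281.1], [0.0, 516.2, 206.0], [0.0, 0.0, 1.0]] [[0.54, 0.351, -0.765, -0.513], [-0.841, 0.255, -0.477, -0.74], [0.028, 0.901, 0.433, 0.705], [0.0, 0.0, 0.0, 1.0]]
core [([265.0, 220.0], 0.57), ([318.0, 213.0], 0.47), ([379.0, 245.0], 0.47)]
tape_roll [([300.0, 228.0], 0.87), ([314.0, 236.0], 0.17)]
green_bowl [([175.0, 175.0], 0.94), ([401.0, 262.0], 0.7), ([315.0, 211.0], 0.24)]
lift_knob [([357.0, 210.0], 0.78)]
spindle [([352.0, 211.0], 0.74)]
station [([313.0, 239.0], 0.69)]
glue_pot [([401.0, 262.0], 0.79)]
jar_gold [([263.0, 198.0], 0.84)]
top dict_keys(['K', 'world_from_camera']) [[459.2, 0.0, 270.2], [0.0, 459.2, 209.0], [0.0, 0.0, 1.0]] [[-0.026, 0.996, -0.083, 0.438], [-0.999, -0.024, 0.024, -0.047], [0.022, 0.083, 0.996, 1.531], [0.0, 0.0, 0.0, 1.0]]
core [([339.0, 185.0], 0.53), ([248.0, 195.0], 0.45)]
tape_roll [([303.0, 224.0], 0.63), ([374.0, 208.0], 0.17)]
green_bowl [([145.0, 221.0], 0.81)]
lift_knob [([323.0, 199.0], 0.57)]
spindle [([324.0, 198.0], 0.65), ([300.0, 208.0], 0.52)]
station [([301.0, 207.0], 0.63)]
glue_pot [([375.0, 211.0], 0.79)]
jar_gold [([214.0, 175.0], 0.72)]
{'time_s': 0.9, 'joint_positions': [1.223, 0.308, 1.634, 0.0, 1.2, -0.07], 'qvel': [0.001, 0.001, 0.001, 0.001, -0.001, -0.002], 'joint_torque': [0.0, -41.527, -27.709, -0.0, 0.001, -0.0], 'tcp_pos': [0.171, 0.601, 0.25], 'tcp_rot': [-0.0, 0.138, 0.99, 0.0], 'force': [0.251, 0.177, 0.035], 'ft_torque': [-0.023, 0.032, 0.032], 'grip_force': 0.0, 'width': 1.002}
```

```bash
python3 - <<'E'
import cv2
a=cv2.imread("pics/scene.png");b=cv2.imread("pics/top.png")
cv2.imwrite("pics/s2.png",cv2.resize(a[120:320,110:450],None,fx=2.3,fy=2.3,interpolation=cv2.INTER_CUBIC))
cv2.imwrite("pics/t2.png",cv2.resize(b[130:280,200:400],None,fx=4,fy=4,interpolation=cv2.INTER_CUBIC))
E
```

```text
(no output)
```

View pics/s2.png

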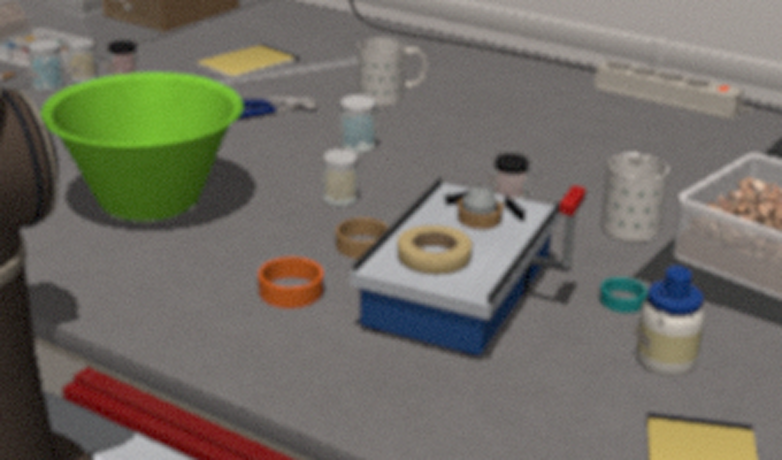

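View pics/t2.png

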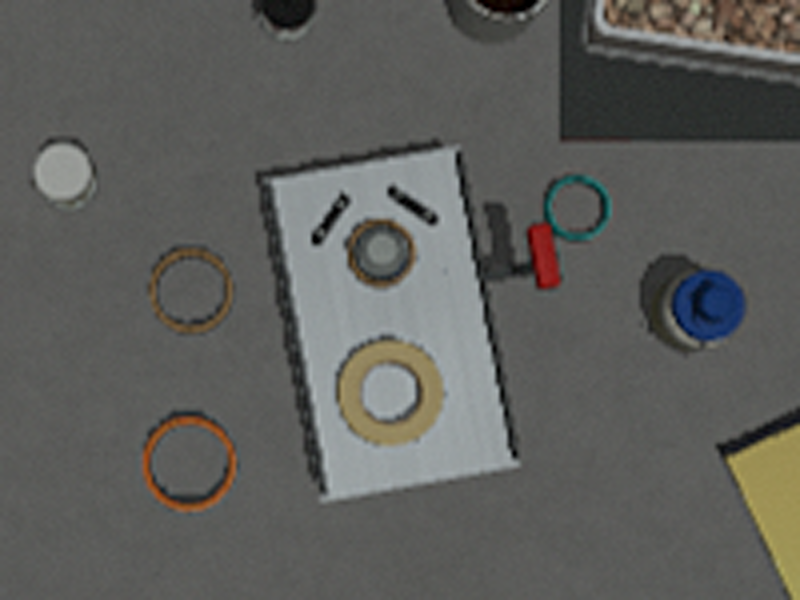

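```bash
cat >h.py <<'E'
import numpy as np,cv2
from scipy.spatial.transform import Rotation as R
from plant import *
def ray(p,px):
    K=np.array(p["K"]);T=np.array(p["world_from_camera"])
    d=np.linalg.inv(K)@[px[0],px[1],1.];d=T[:3,:3]@[d[0],-d[1],-d[2]]
    return T[:3,3],d/np.linalg.norm(d)
def atz(p,px,z):
    o,d=ray(p,px);return o+d*(z-o[2])/d[2]
def tri(*obs):
    A=np.zeros((3,3));b=np.zeros(3)
    for p,px in obs:
        o,d=ray(p,px);M=np.eye(3)-np.outer(d,d);A+=M;b+=M@o
    x=np.linalg.solve(A,b)
    res=[np.linalg.norm(np.cross(x-ray(p,px)[0],ray(p,px)[1])) for p,px in obs]
    return np.round(x,4),np.round(res,4)
def proj(p,X):
    T=np.array(p["world_from_camera"]);c=np.linalg.inv(T)@np.r_[X,1];u=np.array(p["K"])@[c[0]/-c[2],-c[1]/-c[2],1];return u[:2]
def go(target,yaw=None):
    """shift in tool units to world target; yaw= desired world angle of tool y, deg"""
    s=get_state();q=np.array(s["tcp_rot"]);r=R.from_quat(np.r_[q[1:],q[0]])
    d=r.inv().apply(np.array(target)-s["tcp_pos"])/0.25
    out=dict(d=np.round(d,3).tolist())
    if yaw is not None:
        # target: z straight down, y at yaw (or +180)
        best=None
        for k in(0,180):
            a=np.radians(yaw+k);y=np.array([np.cos(a),np.sin(a),0]);z=np.array([0,0,-1.]);x=np.cross(y,z)
            w=(r.inv()*R.from_matrix(np.c_[x,y,z])).as_rotvec()/np.pi
            if best is None or np.linalg.norm(w)<np.linalg.norm(best):best=w
        out["w"]=np.round(best,4).tolist()
    print(target,out)
E
python3 - <<'E'
from h import *
t=eyes.camera_params("top");s=eyes.camera_params("scene")
f=lambda x,y:(200+(x+.5)/4-.5,130+(y+.5)/4-.5); g=lambda x,y:(110+(x+.5)/2.3-.5,120+(y+.5)/2.3-.5)
for n,a,b,z in(("core/spindle",f(381,253),g(480,203),.1),("spintop",f(380,250),g(480,192),.116),("roll",f(390,391),g(435,241),.094),("knob",f(544,257),g(573,194),.151),("pot",f(710,302),g(678,277),.111),("jar",f(64,172),g(341,158),.066)):
    print(n,*tri((t,a),(s,b)),atz(t,a,z).round(4))
c=[atz(t,f(*p),.085) for p in((272,178),(458,148),(518,463),(325,497))]
print(np.round(c,3).tolist()); e=(c[0]+c[1]-c[2]-c[3])/2;print(np.degrees(np.arctan2(e[1],e[0])),np.linalg.norm(e))
v=eyes.capture("top")  # bowl
r=regions_of("top","green_bowl")[0]["region"]
ys,xs=np.where(r);print("bowl px",xs.min(),xs.max(),ys.min(),ys.max())
m=((xs.min()+xs.max())/2,(ys.min()+ys.max())/2);print(atz(t,m,.136))
r=regions_of("scene","green_bowl")[0]["region"];ys,xs=np.where(r);print(xs.min(),xs.max(),ys.min(),ys.max(),proj(s,atz(t,m,.136)))
w=eyes.camera_params("wrist");st=get_state();T=np.linalg.inv(np.array(w["world_from_camera"]));
q=st["tcp_rot"];r=R.from_quat(np.r_[q[1:],q[0]]);W=np.array(w["world_from_camera"])
print("cam in tool",r.inv().apply(W[:3,3]-st["tcp_pos"]).round(3),(r.inv().as_matrix()@W[:3,:3]).round(2).tolist(),np.round(w["K"],0).tolist())
go([.49,-.1,.3],100)
E
```

```text
core/spindle [ 0.6063 -0.1612  0.0999] [0.0003 0.0003] [ 0.6061 -0.161   0.1   ]
spintop [ 0.6072 -0.1596  0.1133] [0.0005 0.0005] [ 0.6066 -0.159   0.116 ]
roll [ 0.4978 -0.165   0.097 ] [0.0001 0.0001] [ 0.4979 -0.1652  0.094 ]
knob [ 0.5945 -0.2811  0.1497] [0.0004 0.0004] [ 0.5942 -0.2806  0.151 ]
pot [ 0.5616 -0.4191  0.1052] [0.0017 0.0017] [ 0.5604 -0.416   0.111 ]
jar [0.6815 0.0896 0.0655] [0.0002 0.0002] [0.6815 0.0894 0.066 ]
[[0.67, -0.077, 0.085], [0.691, -0.226, 0.085], [0.439, -0.265, 0.085], [0.416, -0.112, 0.085]]
8.330814538039865 0.2552282780239746
bowl px 103 187 178 262
[0.5299256  0.29818551 0.136     ]
128 215 151 214 [171.69408843 166.58945425]
cam in tool [ 0.077 -0.001 -0.124] [[-0.0, 0.95, 0.3], [1.0, 0.0, 0.0], [0.0, 0.3, -0.95]] [[370.0, 0.0, 283.0], [0.0, 370.0, 205.0], [0.0, 0.0, 1.0]]
[0.49, -0.1, 0.3] {'d': [-1.994, -2.347, -0.199], 'w': [-0.0, -0.0, -0.144]}
```

```bash
python3 -m crank '[{"dx":-0.8,"dy":-0.8,"dz":-0.2},{"dx":-0.8,"dy":-0.8,"dz":-0.2},{"dx":-0.8,"dy":-0.8,"dz":-0.2},{"dx":-0.8,"dy":-0.8,"dz":-0.2},{"dx":-0.8,"dy":-0.8,"dz":-0.2},{"dx":-0.8,"dy":-0.8,"dz":-0.2},{"dx":-0.8,"dy":-0.8,"dz":-0.2}]'; python3 -m crank '[{"dx":-0.8,"dy":-0.8},{"dx":-0.8,"dy":-0.8},{"dx":-0.8,"dy":-0.8},{"dx":-0.8,"dy":-0.8},{"dx":-0.8,"dy":-0.8},{"dx":-0.8,"dy":-0.8},{"dx":-0.8,"dy":-0.8},{"dx":-0.8,"dy":-0.8}]'; python3 -c "
from h import *
go([.58,-.16,.3],98.5)"
```

```text
[0.58, -0.16, 0.3] {'d': [-2.406, -2.479, -0.199], 'w': [-0.0, -0.0, -0.1356]}schema error: expected keys dx, dy, dz, wx, wy, wz, gripper
schema error: expected keys dx, dy, dz, wx, wy, wz, gripper
```

```bash
python3 -m crank '[{"dx":-0.8,"dy":-0.8,"dz":-0.2,"wx":0,"wy":0,"wz":0,"gripper":-1},{"dx":-0.8,"dy":-0.8,"dz":-0.2,"wx":0,"wy":0,"wz":0,"gripper":-1},{"dx":-0.8,"dy":-0.8,"dz":-0.2,"wx":0,"wy":0,"wz":0,"gripper":-1},{"dx":-0.8,"dy":-0.8,"dz":-0.2,"wx":0,"wy":0,"wz":0,"gripper":-1},{"dx":-0.8,"dy":-0.8,"dz":-0.2,"wx":0,"wy":0,"wz":0,"gripper":-1},{"dx":-0.8,"dy":-0.8,"dz":-0.2,"wx":0,"wy":0,"wz":0,"gripper":-1},{"dx":-0.8,"dy":-0.8,"dz":-0.2,"wx":0,"wy":0,"wz":0,"gripper":-1}]'; python3 -m crank '[{"dx":-0.8,"dy":-0.8,"dz":0,"wx":0,"wy":0,"wz":-0.07,"gripper":-1},{"dx":-0.8,"dy":-0.8,"dz":0,"wx":0,"wy":0,"wz":-0.07,"gripper":-1},{"dx":-0.8,"dy":-0.8,"dz":0,"wx":0,"wy":0,"wz":-0.07,"gripper":-1},{"dx":-0.8,"dy":-0.8,"dz":0,"wx":0,"wy":0,"wz":-0.07,"gripper":-1},{"dx":-0.8,"dy":-0.8,"dz":0,"wx":0,"wy":0,"wz":-0.07,"gripper":-1},{"dx":-0.8,"dy":-0.8,"dz":0,"wx":0,"wy":0,"wz":-0.07,"gripper":-1},{"dx":-0.8,"dy":-0.8,"dz":0,"wx":0,"wy":0,"wz":-0.07,"gripper":-1}]'; python3 -c "
from h import *
go([.58,-.16,.3],98.5)"
```

```text
time_s: 1.75
tcp_pos: [0.3111, 0.3511, 0.3016]
tcp_rot: [0.001, 0.141, 0.99, 0.0]
force: [1.0, 0.6, 0.9]
width: 1.001
grip_force: 0.0
time_s: 2.45
tcp_pos: [0.4486, 0.1038, 0.3004]
tcp_rot: [0.001, 0.032, 0.999, -0.001]
force: [-1.1, 0.2, 0.5]
width: 1.003
grip_force: 0.0
[0.58, -0.16, 0.3] {'d': [-0.591, -1.02, 0.004], 'w': [-0.0004, 0.0005, -0.0673]}
```

```bash
python3 -m crank '[{"dx":-0.59,"dy":-1.0,"dz":0,"wx":0,"wy":0,"wz":-0.067,"gripper":-1},{"dx":-0.59,"dy":-1.0,"dz":0,"wx":0,"wy":0,"wz":-0.067,"gripper":-1},{"dx":-0.59,"dy":-1.0,"dz":0,"wx":0,"wy":0,"wz":-0.067,"gripper":-1},{"dx":-0.59,"dy":-1.0,"dz":0,"wx":0,"wy":0,"wz":-0.067,"gripper":-1},{"dx":-0.59,"dy":-1.0,"dz":0,"wx":0,"wy":0,"wz":-0.067,"gripper":-1},{"dx":-0.59,"dy":-1.0,"dz":0,"wx":0,"wy":0,"wz":-0.067,"gripper":-1},{"dx":-0.59,"dy":-1.0,"dz":0,"wx":0,"wy":0,"wz":-0.067,"gripper":-1},{"dx":-0.59,"dy":-1.0,"dz":0,"wx":0,"wy":0,"wz":-0.067,"gripper":-1}]'; python3 - <<'E'
from h import *
import json
p=eyes.camera_params("wrist");a=eyes.capture("wrist");cv2.imwrite("pics/w1.png",a[:,:,::-1])
json.dump({k:np.array(v).tolist() for k,v in p.items()},open("w1.json","w"))
for t in("core","tape_roll","lift_knob","spindle"):
    print(t,[(np.round(d["centre"]).tolist(),round(d["confidence"],2)) for d in search_frame("wrist",t)][:4])
E
```

```text
time_s: 3.25
tcp_pos: [0.5795, -0.1505, 0.2993]
tcp_rot: [-0.001, -0.076, 0.997, 0.001]
force: [0.6, -0.0, 0.1]
width: 1.002
grip_force: 0.0
core [([466.0, 53.0], 0.98), ([102.0, 201.0], 0.61)]
tape_roll [([277.0, 54.0], 0.6), ([30.0, 109.0], 0.58)]
lift_knob [([140.0, 184.0], 0.77)]
spindle [([139.0, 181.0], 0.77), ([280.0, 54.0], 0.53)]
```

View pics/w1.png

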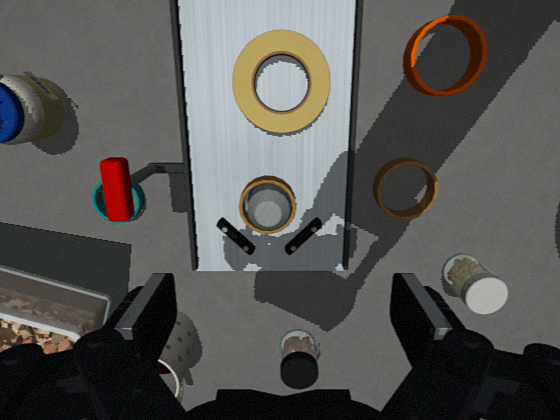

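```bash
python3 - <<'E'
from h import *
import json
w=json.load(open("w1.json"));t=eyes.camera_params("top");s=eyes.camera_params("scene")
f=lambda x,y:(200+(x+.5)/4-.5,130+(y+.5)/4-.5); g=lambda x,y:(110+(x+.5)/2.3-.5,120+(y+.5)/2.3-.5)
for n,a,b,c,z in(("coretop",f(381,253),g(480,203),(267.5,205),.094),("roll",f(390,391),g(435,241),(281.5,81.5),.094),("knob",f(544,257),g(573,194),(116,188),.151)):
    print(n,*tri((t,a),(s,b),(w,c)),*tri((t,a),(w,c)),atz(w,c,z).round(4))
P=[atz(w,c,.085) for c in((184,80),(194,262),(357,80),(346,262))]
for a,b in((0,1),(2,3)):
    d=P[b]-P[a];print(np.degrees(np.arctan2(d[1],d[0])))
print("spin",atz(w,(268,210),.116),"walls",atz(w,(236,236),.089),atz(w,(303,236),.089))
im=cv2.imread("pics/w1.png").astype(int);m=(im[:,:,2]>120)&(im[:,:,1]<50)&(im[:,:,0]<60);ys,xs=np.where(m);r=cv2.minAreaRect(np.c_[xs,ys].astype(np.float32));print(r)
E
```

```text
coretop [ 0.6061 -0.1614  0.0999] [0.0004 0.0003 0.0003] [ 0.6065 -0.1614  0.0973] [0.0002 0.0002] [ 0.6077 -0.1615  0.094 ]
roll [ 0.4978 -0.165   0.097 ] [0.     0.0001 0.0001] [ 0.4978 -0.1649  0.0974] [0. 0.] [ 0.4977 -0.1649  0.094 ]
knob [ 0.5948 -0.2803  0.1487] [0.0008 0.0013 0.0017] [ 0.5957 -0.2816  0.1424] [0.0007 0.0007] [ 0.5934 -0.2775  0.151 ]
7.35307803601034
8.444157622976707
spin [ 0.60516287 -0.16058567  0.116     ] walls [ 0.64513807 -0.1874164   0.089     ] [ 0.63539051 -0.12300498  0.089     ]
((278.1502685546875, 120.72559356689453), (62.76789093017578, 389.1676025390625), 67.1193618774414)
```

```bash
python3 -c "
from h import *
go([.603,-.162,.15],98.5);go([.603,-.162,.095],98.5)"
```

```text
[0.603, -0.162, 0.15] {'d': [-0.088, -0.064, 0.602], 'w': [0.0001, -0.0, 0.002]}
[0.603, -0.162, 0.095] {'d': [-0.088, -0.064, 0.822], 'w': [0.0001, -0.0, 0.002]}
```

```bash
python3 -m crank '[{"dx":-0.09,"dy":-0.065,"dz":0.2,"wx":0,"wy":0,"wz":0.002,"gripper":-0.5},{"dx":-0.09,"dy":-0.065,"dz":0.4,"wx":0,"wy":0,"wz":0.002,"gripper":-0.5},{"dx":-0.09,"dy":-0.065,"dz":0.58,"wx":0,"wy":0,"wz":0.002,"gripper":-0.5},{"dx":-0.09,"dy":-0.065,"dz":0.58,"wx":0,"wy":0,"wz":0.002,"gripper":-0.5},{"dx":-0.09,"dy":-0.065,"dz":0.58,"wx":0,"wy":0,"wz":0.002,"gripper":-0.5},{"dx":-0.09,"dy":-0.065,"dz":0.58,"wx":0,"wy":0,"wz":0.002,"gripper":-0.5}]' 20; python3 - <<'E'
from h import *
go([.603,-.162,.095],98.5)
p=eyes.camera_params("wrist");a=eyes.capture("wrist");cv2.imwrite("pics/w2.png",a[:,:,::-1])
E
```

```text
time_s: 4.1
tcp_pos: [0.6062, -0.1644, 0.1589]
tcp_rot: [0.003, -0.073, 0.997, -0.001]
force: [0.8, -0.9, 0.7]
width: 0.751
grip_force: 0.0
[0.603, -0.162, 0.095] {'d': [0.013, 0.012, 0.256], 'w': [-0.0009, 0.0017, -0.0004]}
```

View pics/w2.png

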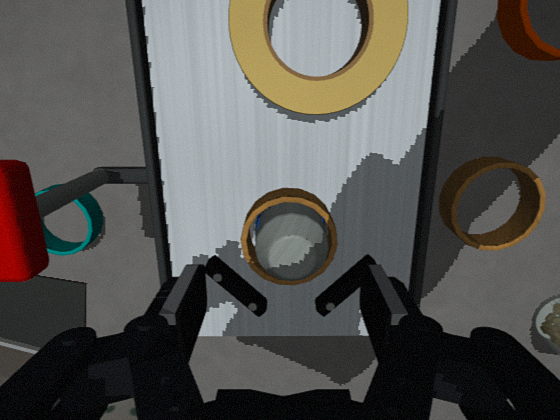

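```bash
python3 -m crank '[{"dx":0.02,"dy":0.012,"dz":0,"wx":0,"wy":0.001,"wz":0,"gripper":-0.5},{"dx":0.02,"dy":0.012,"dz":0.08,"wx":0,"wy":0.001,"wz":0,"gripper":-0.5},{"dx":0.02,"dy":0.012,"dz":0.16,"wx":0,"wy":0.001,"wz":0,"gripper":-0.5},{"dx":0.02,"dy":0.012,"dz":0.2,"wx":0,"wy":0.001,"wz":0,"gripper":-0.5},{"dx":0.02,"dy":0.012,"dz":0.22,"wx":0,"wy":0.001,"wz":0,"gripper":-0.5},{"dx":0.02,"dy":0.012,"dz":0.24,"wx":0,"wy":0.001,"wz":0,"gripper":-0.5},{"dx":0.02,"dy":0.012,"dz":0.24,"wx":0,"wy":0.001,"wz":0,"gripper":-0.5}]' 20; python3 - <<'E'
from h import *
go([.602,-.162,.095],98.5)
E
```

```text
time_s: 4.85
tcp_pos: [0.5987, -0.1619, 0.0955]
tcp_rot: [-0.001, -0.073, 0.997, -0.0]
force: [0.3, 0.2, -0.4]
width: 0.749
grip_force: 0.0
[0.602, -0.162, 0.095] {'d': [-0.013, -0.002, 0.002], 'w': [-0.0, -0.0009, -0.0007]}
```

```bash
python3 -m crank '[{"dx":-0.01,"dy":0,"dz":0,"wx":0,"wy":0,"wz":0,"gripper":-0.5},{"dx":-0.01,"dy":0,"dz":0,"wx":0,"wy":0,"wz":0,"gripper":-0.2},{"dx":-0.01,"dy":0,"dz":0,"wx":0,"wy":0,"wz":0,"gripper":0},{"dx":-0.01,"dy":0,"dz":0,"wx":0,"wy":0,"wz":0,"gripper":0},{"dx":-0.01,"dy":0,"dz":0,"wx":0,"wy":0,"wz":0,"gripper":0},{"dx":-0.01,"dy":0,"dz":0,"wx":0,"wy":0,"wz":0,"gripper":0}]' 20
```

```text
time_s: 5.45
tcp_pos: [0.6022, -0.1618, 0.0965]
tcp_rot: [-0.0, -0.073, 0.997, -0.001]
force: [0.4, 0.0, 5.2]
width: 0.63
grip_force: 21.3
```

```bash
python3 -m crank '[{"dx":0,"dy":0,"dz":-0.06,"wx":0,"wy":0,"wz":0,"gripper":0},{"dx":0,"dy":0,"dz":-0.12,"wx":0,"wy":0,"wz":0,"gripper":0},{"dx":0,"dy":0,"dz":-0.2,"wx":0,"wy":0,"wz":0,"gripper":0},{"dx":0,"dy":0,"dz":-0.32,"wx":0,"wy":0,"wz":0,"gripper":0},{"dx":0,"dy":0,"dz":-0.5,"wx":0,"wy":0,"wz":0,"gripper":0},{"dx":0,"dy":0,"dz":-0.6,"wx":0,"wy":0,"wz":0,"gripper":0},{"dx":0,"dy":0,"dz":-0.6,"wx":0,"wy":0,"wz":0,"gripper":0}]'; python3 - <<'E'
from h import *
go([.53,.298,.25])
go([.53,.298,.12])
E
```

```text
time_s: 6.15
tcp_pos: [0.6046, -0.1626, 0.2521]
tcp_rot: [0.004, -0.073, 0.997, -0.002]
force: [0.7, -0.1, -0.5]
width: 0.626
grip_force: 21.3
[0.53, 0.298, 0.25] {'d': [0.026, 1.866, -0.002]}
[0.53, 0.298, 0.12] {'d': [0.03, 1.869, 0.518]}
```

```bash
python3 -m crank '[{"dx":0.015,"dy":0.93,"dz":0,"wx":0,"wy":0,"wz":0,"gripper":0},{"dx":0.015,"dy":0.93,"dz":0,"wx":0,"wy":0,"wz":0,"gripper":0},{"dx":0.015,"dy":0.93,"dz":0,"wx":0,"wy":0,"wz":0,"gripper":0},{"dx":0.015,"dy":0.93,"dz":0,"wx":0,"wy":0,"wz":0,"gripper":0},{"dx":0.015,"dy":0.93,"dz":0,"wx":0,"wy":0,"wz":0,"gripper":0}]'; python3 -m crank '[{"dx":0.015,"dy":0.93,"dz":0,"wx":0,"wy":0,"wz":0,"gripper":0},{"dx":0.015,"dy":0.93,"dz":0,"wx":0,"wy":0,"wz":0,"gripper":0},{"dx":0.015,"dy":0.93,"dz":0,"wx":0,"wy":0,"wz":0,"gripper":0},{"dx":0.015,"dy":0.93,"dz":0,"wx":0,"wy":0,"wz":0,"gripper":0},{"dx":0.015,"dy":0.93,"dz":0,"wx":0,"wy":0,"wz":0,"gripper":0},{"dx":0.015,"dy":0.93,"dz":0,"wx":0,"wy":0,"wz":0,"gripper":0},{"dx":0.015,"dy":0.93,"dz":0,"wx":0,"wy":0,"wz":0,"gripper":0}]'; python3 - <<'E'
from h import *
go([.53,.298,.12])
a=eyes.capture("wrist");cv2.imwrite("pics/w3.png",a[:,:,::-1])
E
```

```text
time_s: 6.65
tcp_pos: [0.5617, 0.0709, 0.2441]
tcp_rot: [-0.003, -0.074, 0.997, 0.0]
force: [0.2, -1.3, -0.7]
width: 0.629
grip_force: 21.3
time_s: 7.35
tcp_pos: [0.5251, 0.2976, 0.2441]
tcp_rot: [-0.003, -0.074, 0.997, -0.001]
force: [0.2, -1.4, -1.0]
width: 0.63
grip_force: 21.3
[0.53, 0.298, 0.12] {'d': [-0.022, -0.0, 0.496]}
```

View pics/w3.png

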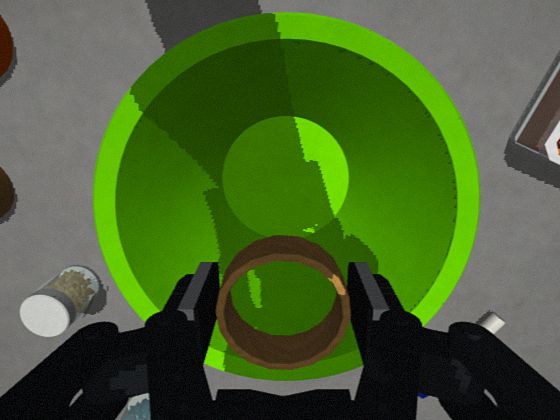

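```bash
python3 -m crank '[{"dx":-0.02,"dy":0,"dz":0.15,"wx":0,"wy":0,"wz":0,"gripper":0},{"dx":-0.02,"dy":0,"dz":0.35,"wx":0,"wy":0,"wz":0,"gripper":0},{"dx":-0.02,"dy":0,"dz":0.52,"wx":0,"wy":0,"wz":0,"gripper":0},{"dx":-0.02,"dy":0,"dz":0.52,"wx":0,"wy":0,"wz":0,"gripper":0},{"dx":-0.02,"dy":0,"dz":0.52,"wx":0,"wy":0,"wz":0,"gripper":-0.6},{"dx":-0.02,"dy":0,"dz":0.52,"wx":0,"wy":0,"wz":0,"gripper":-0.6},{"dx":-0.02,"dy":0,"dz":0.52,"wx":0,"wy":0,"wz":0,"gripper":-0.6},{"dx":-0.02,"dy":0,"dz":0.52,"wx":0,"wy":0,"wz":0,"gripper":-0.6}]';python3 -m crank '[{"dx":0,"dy":0,"dz":-0.2,"wx":0,"wy":0,"wz":0,"gripper":-0.6},{"dx":0,"dy":0,"dz":-0.4,"wx":0,"wy":0,"wz":0,"gripper":-0.6},{"dx":0,"dy":0,"dz":-0.52,"wx":0,"wy":0,"wz":0,"gripper":-0.6},{"dx":0,"dy":0,"dz":-0.52,"wx":0,"wy":0,"wz":0,"gripper":-0.3}]'; python3 - <<'E'
from h import *
go([.594,-.281,.25],98.5)
a=eyes.capture("wrist");cv2.imwrite("pics/w4.png",a[:,:,::-1])
E
```

```text
time_s: 8.2
tcp_pos: [0.5325, 0.2989, 0.1181]
tcp_rot: [0.001, -0.073, 0.997, 0.001]
force: [-1.2, 0.5, -1.0]
width: 0.801
grip_force: 0.0
time_s: 8.6
tcp_pos: [0.5352, 0.3004, 0.2538]
tcp_rot: [0.005, -0.073, 0.997, 0.003]
force: [-0.0, 0.4, -0.2]
width: 0.657
grip_force: 0.0
[0.594, -0.281, 0.25] {'d': [0.107, -2.335, 0.004], 'w': [0.0014, 0.0036, -0.0005]}
```

View pics/w4.png

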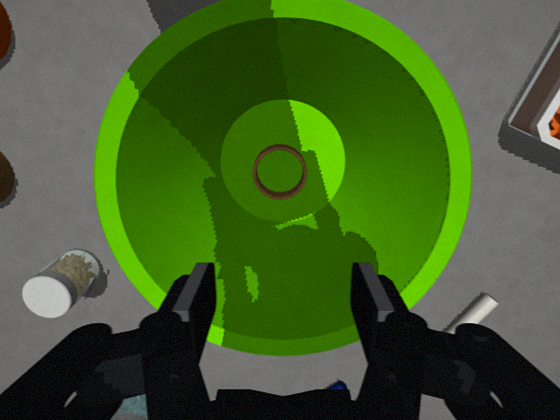

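```bash
python3 -m crank '[{"dx":0.05,"dy":-1.0,"dz":0,"wx":0,"wy":0.002,"wz":0,"gripper":0.3},{"dx":0.05,"dy":-1.0,"dz":0,"wx":0,"wy":0.002,"wz":0,"gripper":0.3},{"dx":0.05,"dy":-1.0,"dz":0,"wx":0,"wy":0.002,"wz":0,"gripper":0.3},{"dx":0.05,"dy":-1.0,"dz":0,"wx":0,"wy":0.002,"wz":0,"gripper":0.3},{"dx":0.05,"dy":-1.0,"dz":0,"wx":0,"wy":0.002,"wz":0,"gripper":0.3},{"dx":0.05,"dy":-1.0,"dz":0,"wx":0,"wy":0.002,"wz":0,"gripper":0.3}]'; python3 -m crank '[{"dx":0.05,"dy":-1.0,"dz":0,"wx":0,"wy":0,"wz":0,"gripper":0.3},{"dx":0.05,"dy":-1.0,"dz":0,"wx":0,"wy":0,"wz":0,"gripper":0.3},{"dx":0.05,"dy":-1.0,"dz":0,"wx":0,"wy":0,"wz":0,"gripper":0.3},{"dx":0.05,"dy":-1.0,"dz":0,"wx":0,"wy":0,"wz":0,"gripper":0.3},{"dx":0.05,"dy":-1.0,"dz":0,"wx":0,"wy":0,"wz":0,"gripper":0.3},{"dx":0.05,"dy":-1.0,"dz":0,"wx":0,"wy":0,"wz":0,"gripper":0.3}]';python3 -m crank '[{"dx":0.01,"dy":-0.2,"dz":0,"wx":0,"wy":0,"wz":0,"gripper":0.3},{"dx":0.01,"dy":-0.33,"dz":0,"wx":0,"wy":0,"wz":0,"gripper":0.3},{"dx":0.01,"dy":-0.33,"dz":0,"wx":0,"wy":0,"wz":0,"gripper":0.3},{"dx":0.01,"dy":-0.33,"dz":0,"wx":0,"wy":0,"wz":0,"gripper":0.3}]'; python3 - <<'E'
from h import *
go([.594,-.281,.148],98.5)
a=eyes.capture("wrist");cv2.imwrite("pics/w5.png",a[:,:,::-1])
E
```

```text
time_s: 9.25
tcp_pos: [0.5546, 0.0435, 0.244]
tcp_rot: [-0.006, -0.07, 0.998, -0.002]
force: [0.3, 0.7, 0.3]
width: 0.354
grip_force: 0.0
time_s: 9.85
tcp_pos: [0.5792, -0.2051, 0.2444]
tcp_rot: [-0.005, -0.07, 0.998, -0.001]
force: [0.8, 1.0, -1.3]
width: 0.352
grip_force: 0.0
time_s: 10.25
tcp_pos: [0.5884, -0.2809, 0.244]
tcp_rot: [-0.006, -0.073, 0.997, 0.001]
force: [-0.1, 0.1, -0.3]
width: 0.353
grip_force: 0.0
[0.594, -0.281, 0.148] {'d': [-0.026, -0.005, 0.384], 'w': [0.0009, -0.0036, -0.0009]}
```

View pics/w5.png

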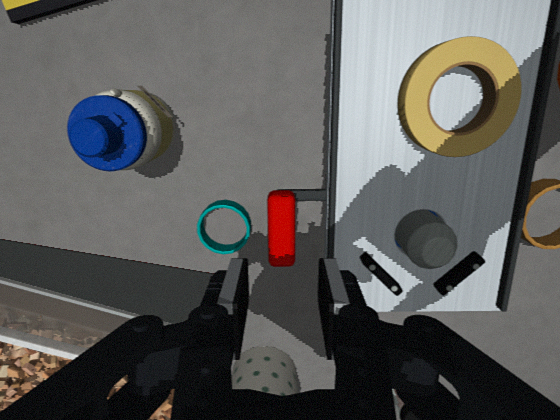

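```bash
python3 -m crank '[{"dx":-0.025,"dy":0,"dz":0.15,"wx":0,"wy":-0.003,"wz":0,"gripper":0.3},{"dx":-0.025,"dy":0,"dz":0.28,"wx":0,"wy":-0.003,"wz":0,"gripper":0.3},{"dx":-0.025,"dy":0,"dz":0.36,"wx":0,"wy":-0.003,"wz":0,"gripper":0.3},{"dx":-0.025,"dy":0,"dz":0.4,"wx":0,"wy":-0.003,"wz":0,"gripper":0.3},{"dx":-0.025,"dy":0,"dz":0.4,"wx":0,"wy":-0.003,"wz":0,"gripper":0.3},{"dx":-0.025,"dy":0,"dz":0.4,"wx":0,"wy":-0.003,"wz":0,"gripper":0.7},{"dx":-0.025,"dy":0,"dz":0.4,"wx":0,"wy":-0.003,"wz":0,"gripper":0.8},{"dx":-0.025,"dy":0,"dz":0.4,"wx":0,"wy":-0.003,"wz":0,"gripper":0.8}]' 40;python3 -m crank '[{"dx":0,"dy":0,"dz":0,"wx":0,"wy":0,"wz":0,"gripper":0.8},{"dx":0,"dy":0,"dz":0,"wx":0,"wy":0,"wz":0,"gripper":0.8}]'
```

```text
time_s: 11.1
tcp_pos: [0.5948, -0.2811, 0.1464]
tcp_rot: [0.001, -0.073, 0.997, -0.0]
force: [1.1, 0.6, -2.1]
width: 0.199
grip_force: 44.0
time_s: 11.3
tcp_pos: [0.5948, -0.2811, 0.1463]
tcp_rot: [0.001, -0.073, 0.997, -0.0]
force: [0.9, 1.8, 0.1]
width: 0.2
grip_force: 44.3
```

Gripped (17 mm). Push down 42 mm.

```bash
python3 -m crank '[{"dx":0,"dy":0,"dz":0.04,"wx":0,"wy":0,"wz":0,"gripper":0.8},{"dx":0,"dy":0,"dz":0.08,"wx":0,"wy":0,"wz":0,"gripper":0.8},{"dx":0,"dy":0,"dz":0.12,"wx":0,"wy":0,"wz":0,"gripper":0.8},{"dx":0,"dy":0,"dz":0.15,"wx":0,"wy":0,"wz":0,"gripper":0.8},{"dx":0,"dy":0,"dz":0.16,"wx":0,"wy":0,"wz":0,"gripper":0.8},{"dx":0,"dy":0,"dz":0.165,"wx":0,"wy":0,"wz":0,"gripper":0.8},{"dx":0,"dy":0,"dz":0.165,"wx":0,"wy":0,"wz":0,"gripper":0.8}]'; python3 -m crank '[{"dx":0,"dy":0,"dz":0.004,"wx":0,"wy":0,"wz":0,"gripper":0.8},{"dx":0,"dy":0,"dz":0.008,"wx":0,"wy":0,"wz":0,"gripper":0.8},{"dx":0,"dy":0,"dz":0.008,"wx":0,"wy":0,"wz":0,"gripper":0.8}]'
```

```text
time_s: 12.0
tcp_pos: [0.5949, -0.2812, 0.1076]
tcp_rot: [0.0, -0.073, 0.997, 0.0]
force: [-4.3, 5.8, 14.7]
width: 0.201
grip_force: 46.2
time_s: 12.3
tcp_pos: [0.5949, -0.2813, 0.1076]
tcp_rot: [0.0, -0.073, 0.997, 0.0]
force: [-7.7, 6.5, 21.7]
width: 0.198
grip_force: 47.2
```

```bash
python3 -m crank '[{"dx":0,"dy":0,"dz":-0.02,"wx":0,"wy":0,"wz":0,"gripper":0.3},{"dx":0,"dy":0,"dz":-0.02,"wx":0,"wy":0,"wz":0,"gripper":0.3},{"dx":0,"dy":0,"dz":-0.02,"wx":0,"wy":0,"wz":0,"gripper":0.3},{"dx":0,"dy":0,"dz":-0.12,"wx":0,"wy":0,"wz":0,"gripper":0.3},{"dx":0,"dy":0,"dz":-0.25,"wx":0,"wy":0,"wz":0,"gripper":1},{"dx":0,"dy":0,"dz":-0.25,"wx":0,"wy":0,"wz":0,"gripper":1},{"dx":0,"dy":0,"dz":-0.25,"wx":0,"wy":0,"wz":0,"gripper":1},{"dx":0,"dy":0,"dz":-0.25,"wx":0,"wy":0,"wz":0,"gripper":1}]';python3 - <<'E'
from h import *
go([.594,-.281,.130],98.5)
p=eyes.camera_params("wrist");a=eyes.capture("wrist");cv2.imwrite("pics/w6.png",a[:,:,::-1])
print([np.round(proj(p,[.594,-.282,z])) for z in(.109,.112,.151)])
E
```

```text
time_s: 13.1
tcp_pos: [0.593, -0.2808, 0.1628]
tcp_rot: [-0.001, -0.073, 0.997, 0.001]
force: [0.5, 0.2, -0.4]
width: -0.0
grip_force: 0.0
[0.594, -0.281, 0.13] {'d': [-0.004, -0.002, 0.131], 'w': [0.0006, -0.0008, -0.0007]}
[array([282., 246.]), array([282., 248.]), array([282., 287.])]
```

View pics/w6.png

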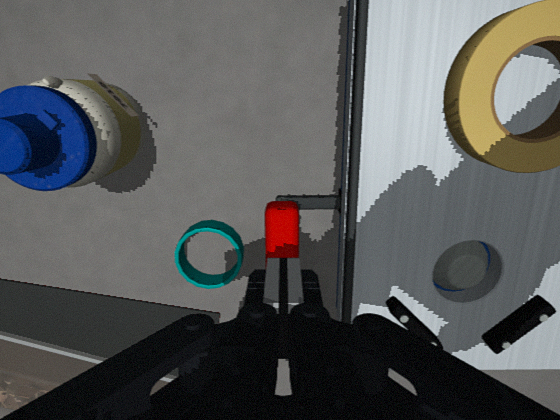

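```bash
python3 -m crank '[{"dx":0,"dy":0,"dz":0.08,"wx":0,"wy":0,"wz":0,"gripper":1},{"dx":0,"dy":0,"dz":0.12,"wx":0,"wy":0,"wz":0,"gripper":1},{"dx":0,"dy":0,"dz":0.13,"wx":0,"wy":0,"wz":0,"gripper":1},{"dx":0,"dy":0,"dz":0.14,"wx":0,"wy":0,"wz":0,"gripper":1},{"dx":0,"dy":0,"dz":0.14,"wx":0,"wy":0,"wz":0,"gripper":1}]'; python3 -m crank '[{"dx":0,"dy":0,"dz":0.01,"wx":0,"wy":0,"wz":0,"gripper":1},{"dx":0,"dy":0,"dz":0.01,"wx":0,"wy":0,"wz":0,"gripper":1}]';  python3 -m crank '[{"dx":0,"dy":0,"dz":0.01,"wx":0,"wy":0,"wz":0,"gripper":1},{"dx":0,"dy":0,"dz":0.01,"wx":0,"wy":0,"wz":0,"gripper":1}]'
```

```text
time_s: 13.65
tcp_pos: [0.5941, -0.2812, 0.1293]
tcp_rot: [-0.0, -0.073, 0.997, 0.0]
force: [-0.7, 0.5, -0.6]
width: -0.001
grip_force: 0.0
time_s: 13.85
tcp_pos: [0.5948, -0.2816, 0.1281]
tcp_rot: [0.001, -0.073, 0.997, -0.001]
force: [0.8, 0.3, 1.6]
width: -0.001
grip_force: 1.2
time_s: 14.05
tcp_pos: [0.5949, -0.2817, 0.128]
tcp_rot: [0.001, -0.073, 0.997, -0.001]
force: [-3.8, 2.6, 11.5]
width: 0.0
grip_force: 5.5
```

```bash
python3 -m crank '[{"dx":0,"dy":0,"dz":-0.2,"wx":0,"wy":0,"wz":0,"gripper":1},{"dx":0,"dy":0,"dz":-0.2,"wx":0,"wy":0,"wz":0,"gripper":0.81},{"dx":0,"dy":0,"dz":-0.2,"wx":0,"wy":0,"wz":0,"gripper":0.81}]';python3 - <<'E'
from h import *
go([.4978,-.165,.15],98.5)
E
```

```text
time_s: 14.35
tcp_pos: [0.5956, -0.282, 0.1773]
tcp_rot: [0.002, -0.073, 0.997, -0.001]
force: [-0.1, -0.2, -1.2]
width: 0.097
grip_force: 0.0
[0.4978, -0.165, 0.15] {'d': [0.319, 0.521, 0.106], 'w': [-0.001, 0.0013, -0.0006]}
```

```bash
python3 -m crank '[{"dx":0.319,"dy":0.52,"dz":0,"wx":0,"wy":0,"wz":0,"gripper":0.81},{"dx":0.319,"dy":0.52,"dz":0,"wx":0,"wy":0,"wz":0,"gripper":0.81},{"dx":0.319,"dy":0.52,"dz":0,"wx":0,"wy":0,"wz":0,"gripper":0.81},{"dx":0.319,"dy":0.52,"dz":0.1,"wx":0,"wy":0,"wz":0,"gripper":0.81},{"dx":0.319,"dy":0.52,"dz":0.1,"wx":0,"wy":0,"wz":0,"gripper":0.81},{"dx":0.319,"dy":0.52,"dz":0.1,"wx":0,"wy":0,"wz":0,"gripper":0.81},{"dx":0.319,"dy":0.52,"dz":0.1,"wx":0,"wy":0,"wz":0,"gripper":0.81}]';python3 - <<'E'
from h import *
go([.4978,-.165,.100],98.5)
p=eyes.camera_params("wrist");a=eyes.capture("wrist");cv2.imwrite("pics/w7.png",a[:,:,::-1])
print(proj(p,[.4978,-.165,.094]),proj(p,[.6065,-.161,.075]))
E
```

```text
time_s: 15.05
tcp_pos: [0.4976, -0.1652, 0.1503]
tcp_rot: [0.001, -0.073, 0.997, -0.0]
force: [-0.1, 0.1, 0.3]
width: 0.094
grip_force: 0.0
[0.4978, -0.165, 0.1] {'d': [-0.001, 0.001, 0.201], 'w': [-0.0003, 0.0004, -0.0008]}
[285.49245593 242.58984315] [267.37201515 381.20243264]
```

View pics/w7.png

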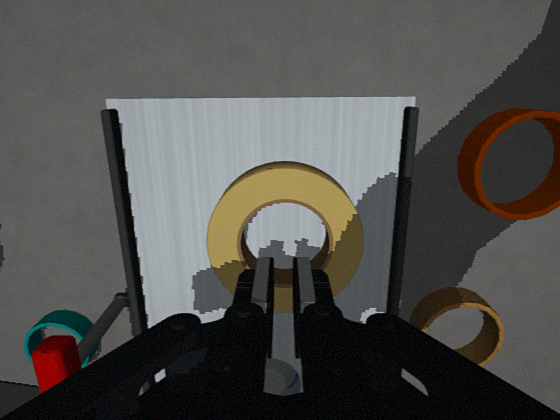

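```bash
python3 -m crank '[{"dx":0,"dy":0,"dz":0.06,"wx":0,"wy":0,"wz":0,"gripper":0.81},{"dx":0,"dy":0,"dz":0.12,"wx":0,"wy":0,"wz":0,"gripper":0.81},{"dx":0,"dy":0,"dz":0.16,"wx":0,"wy":0,"wz":0,"gripper":0.81},{"dx":0,"dy":0,"dz":0.2,"wx":0,"wy":0,"wz":0,"gripper":0.81},{"dx":0,"dy":0,"dz":0.2,"wx":0,"wy":0,"wz":0,"gripper":0.81}]';python3 - <<'E'
from h import *
go([.6065,-.161,.100],98.5)
E
```

```text
time_s: 15.6
tcp_pos: [0.4956, -0.1642, 0.0983]
tcp_rot: [-0.001, -0.073, 0.997, 0.001]
force: [0.1, 0.2, -0.1]
width: 0.096
grip_force: 0.0
[0.6065, -0.161, 0.1] {'d': [-0.441, -0.052, -0.008], 'w': [0.0004, -0.0007, -0.0008]}
```

```bash
python3 -m crank '[{"dx":-0.03,"dy":-0.004,"dz":0,"wx":0,"wy":0,"wz":0,"gripper":0.81},{"dx":-0.07,"dy":-0.008,"dz":0,"wx":0,"wy":0,"wz":0,"gripper":0.81},{"dx":-0.11,"dy":-0.013,"dz":0,"wx":0,"wy":0,"wz":0,"gripper":0.81},{"dx":-0.15,"dy":-0.018,"dz":0,"wx":0,"wy":0,"wz":0,"gripper":0.81},{"dx":-0.19,"dy":-0.023,"dz":0,"wx":0,"wy":0,"wz":0,"gripper":0.81},{"dx":-0.23,"dy":-0.028,"dz":0,"wx":0,"wy":0,"wz":0,"gripper":0.81},{"dx":-0.27,"dy":-0.033,"dz":0,"wx":0,"wy":0,"wz":0,"gripper":0.81},{"dx":-0.31,"dy":-0.038,"dz":0,"wx":0,"wy":0,"wz":0,"gripper":0.81}]';python3 -m crank '[{"dx":-0.03,"dy":-0.004,"dz":0,"wx":0,"wy":0,"wz":0,"gripper":0.81},{"dx":-0.06,"dy":-0.008,"dz":0,"wx":0,"wy":0,"wz":0,"gripper":0.81},{"dx":-0.08,"dy":-0.01,"dz":0,"wx":0,"wy":0,"wz":0,"gripper":0.81},{"dx":-0.1,"dy":-0.012,"dz":0,"wx":0,"wy":0,"wz":0,"gripper":0.81},{"dx":-0.11,"dy":-0.012,"dz":0,"wx":0,"wy":0,"wz":0,"gripper":0.81},{"dx":-0.12,"dy":-0.012,"dz":0,"wx":0,"wy":0,"wz":0,"gripper":0.81},{"dx":-0.12,"dy":-0.012,"dz":0,"wx":0,"wy":0,"wz":0,"gripper":0.81}]'
```

```text
time_s: 16.4
tcp_pos: [0.5752, -0.1623, 0.0996]
tcp_rot: [-0.0, -0.073, 0.997, 0.0]
force: [-0.1, -0.3, 0.2]
width: 0.094
grip_force: 0.4
time_s: 17.1
tcp_pos: [0.6047, -0.1609, 0.0997]
tcp_rot: [0.0, -0.073, 0.997, -0.0]
force: [-0.4, 0.9, -1.1]
width: 0.094
grip_force: 0.0
```

Creep forward until it seats.

```bash
for i in 1 2 3 4; do python3 -m crank '[{"dx":-0.005,"dy":0,"dz":0,"wx":0,"wy":0,"wz":0,"gripper":0.81},{"dx":-0.01,"dy":0,"dz":0,"wx":0,"wy":0,"wz":0,"gripper":0.81},{"dx":-0.01,"dy":0,"dz":0,"wx":0,"wy":0,"wz":0,"gripper":0.81}]' | grep -E "tcp_pos|force"; done
```

```text
tcp_pos: [0.607, -0.1606, 0.0997]
force: [0.6, 0.4, -0.6]
grip_force: 0.1
tcp_pos: [0.6096, -0.1602, 0.0997]
force: [0.4, -0.1, 0.8]
grip_force: 0.0
tcp_pos: [0.6122, -0.1598, 0.0997]
force: [-0.0, 0.1, 0.8]
grip_force: 0.0
tcp_pos: [0.6146, -0.1595, 0.0997]
force: [-0.5, 0.6, -1.8]
grip_force: 0.0
```

```bash
for i in 1 2 3 ; do python3 -m crank '[{"dx":-0.005,"dy":0,"dz":0,"wx":0,"wy":0,"wz":0,"gripper":0.81},{"dx":-0.01,"dy":0,"dz":0,"wx":0,"wy":0,"wz":0,"gripper":0.81},{"dx":-0.01,"dy":0,"dz":0,"wx":0,"wy":0,"wz":0,"gripper":0.81}]' | grep -E "tcp_pos|force"; done; python3 - <<'E'
from h import *
a=eyes.capture("top");cv2.imwrite("pics/t8.png",cv2.resize(a[150:250,240:370,::-1],None,fx=4,fy=4,interpolation=cv2.INTER_CUBIC))
b=eyes.capture("wrist");cv2.imwrite("pics/w8.png",np.hstack([cv2.resize(b[:,:,::-1],(533,400)),np.zeros((400,0,3),np.uint8)]))
c=np.zeros((800-400,800,3),np.uint8)
A=cv2.resize(a[160:245,250:350,::-1],(400,340),interpolation=cv2.INTER_CUBIC);B=cv2.resize(b[:,:,::-1],(400,300))
c[:340,:400]=A;c[:300,400:]=B;cv2.imwrite("pics/c8.png",c)
E
```

```text
tcp_pos: [0.6171, -0.1591, 0.0997]
force: [-0.0, 0.7, 0.8]
grip_force: 0.0
tcp_pos: [0.6195, -0.1587, 0.0997]
force: [0.1, -0.7, 0.3]
grip_force: 0.0
tcp_pos: [0.6215, -0.1583, 0.0996]
force: [-1.9, -0.2, 0.1]
grip_force: 0.5
```

View pics/c8.png

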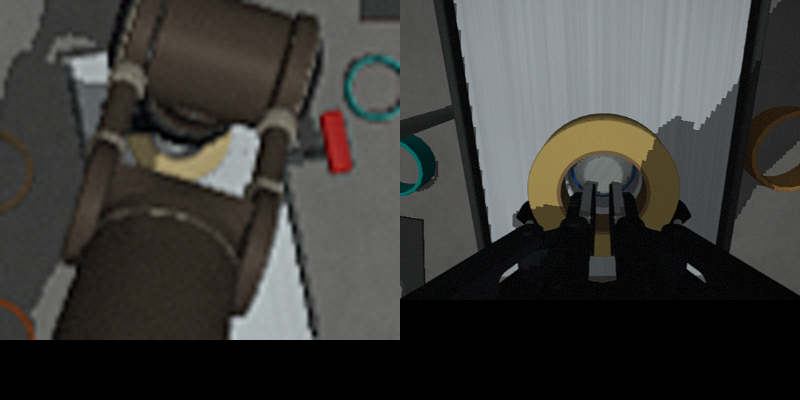

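```bash
for i in 1 2 ; do python3 -m crank '[{"dx":-0.004,"dy":0,"dz":0,"wx":0,"wy":0,"wz":0,"gripper":0.81},{"dx":-0.008,"dy":0,"dz":0,"wx":0,"wy":0,"wz":0,"gripper":0.81},{"dx":-0.008,"dy":0,"dz":0,"wx":0,"wy":0,"wz":0,"gripper":0.81}]' | grep -E "tcp_pos|force"; done
```

```text
tcp_pos: [0.6222, -0.1581, 0.0993]
force: [-5.1, -1.3, 1.6]
grip_force: 2.5
tcp_pos: [0.6225, -0.158, 0.0991]
force: [-7.4, -0.9, 5.0]
grip_force: 4.3
```

```bash
python3 -m crank '[{"dx":0.02,"dy":0,"dz":0,"wx":0,"wy":0,"wz":0,"gripper":0.81},{"dx":0.05,"dy":0,"dz":0,"wx":0,"wy":0,"wz":0,"gripper":0.81},{"dx":0.05,"dy":0,"dz":-0.04,"wx":0,"wy":0,"wz":0,"gripper":0.81},{"dx":0.05,"dy":0,"dz":-0.15,"wx":0,"wy":0,"wz":0,"gripper":0.81},{"dx":0.05,"dy":0,"dz":-0.3,"wx":0,"wy":0,"wz":0,"gripper":0.81},{"dx":0.05,"dy":0,"dz":-0.3,"wx":0,"wy":0,"wz":0,"gripper":0.3}]';python3 - <<'E'
from h import *
go([.5945,-.2813,.175],98.5)
p=eyes.camera_params("wrist");b=eyes.capture("wrist");cv2.imwrite("pics/w9.png",b[:,:,::-1])
r=regions_of("wrist","tape_roll")
for d in r[:2]:
    ys,xs=np.where(d["region"]);print(d["confidence"],xs.min(),xs.max(),ys.min(),ys.max())
print(proj(p,[.6065,-.161,.094]))
E
```

```text
time_s: 20.5
tcp_pos: [0.6186, -0.1612, 0.1823]
tcp_rot: [0.007, -0.073, 0.997, -0.003]
force: [0.8, -0.3, 1.0]
width: 0.25
grip_force: 0.0
[0.5945, -0.2813, 0.175] {'d': [0.166, -0.461, 0.03], 'w': [-0.002, 0.0042, -0.0006]}
0.72 221 356 139 270
[288.89271225 200.94212538]
```

View pics/w9.png

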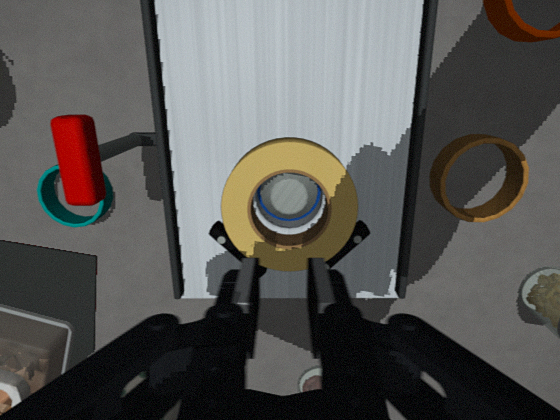

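```bash
python3 -m crank '[{"dx":0.166,"dy":-0.46,"dz":0,"wx":0,"wy":0.003,"wz":0,"gripper":0.3},{"dx":0.166,"dy":-0.46,"dz":0,"wx":0,"wy":0.003,"wz":0,"gripper":0.3},{"dx":0.166,"dy":-0.46,"dz":0,"wx":0,"wy":0.003,"wz":0,"gripper":0.3},{"dx":0.166,"dy":-0.46,"dz":0,"wx":0,"wy":0.003,"wz":0,"gripper":0.3},{"dx":0.166,"dy":-0.46,"dz":0,"wx":0,"wy":0.003,"wz":0,"gripper":0.3},{"dx":0.166,"dy":-0.46,"dz":0,"wx":0,"wy":0.003,"wz":0,"gripper":0.3}]';python3 - <<'E'
from h import *
go([.5945,-.2813,.104],98.5)
E
```

```text
time_s: 21.2
tcp_pos: [0.5888, -0.278, 0.1737]
tcp_rot: [-0.005, -0.073, 0.997, 0.0]
force: [-0.3, -0.2, 0.7]
width: 0.346
grip_force: 0.0
[0.5945, -0.2813, 0.104] {'d': [-0.023, -0.017, 0.278], 'w': [0.0006, -0.0034, -0.0004]}
```

```bash
python3 -m crank '[{"dx":-0.016,"dy":-0.015,"dz":0.1,"wx":0,"wy":-0.002,"wz":0,"gripper":0.3},{"dx":-0.016,"dy":-0.015,"dz":0.2,"wx":0,"wy":-0.002,"wz":0,"gripper":0.3},{"dx":-0.016,"dy":-0.015,"dz":0.27,"wx":0,"wy":-0.002,"wz":0,"gripper":0.3},{"dx":-0.016,"dy":-0.015,"dz":0.27,"wx":0,"wy":-0.002,"wz":0,"gripper":0.3},{"dx":-0.016,"dy":-0.015,"dz":0.27,"wx":0,"wy":-0.002,"wz":0,"gripper":0.8},{"dx":-0.016,"dy":-0.015,"dz":0.27,"wx":0,"wy":-0.002,"wz":0,"gripper":0.8},{"dx":-0.016,"dy":-0.015,"dz":0.27,"wx":0,"wy":-0.002,"wz":0,"gripper":0.8},{"dx":-0.016,"dy":-0.015,"dz":0.27,"wx":0,"wy":-0.002,"wz":0,"gripper":0.8}]' 60
```

```text
time_s: 22.0
tcp_pos: [0.5928, -0.2816, 0.1069]
tcp_rot: [-0.002, -0.073, 0.997, 0.001]
force: [0.4, 4.4, -4.8]
width: 0.195
grip_force: 61.4
```

```bash
python3 -m crank '[{"dx":0,"dy":0,"dz":-0.02,"wx":0,"wy":0,"wz":0,"gripper":0.8},{"dx":0,"dy":0,"dz":-0.05,"wx":0,"wy":0,"wz":0,"gripper":0.8},{"dx":0,"dy":0,"dz":-0.08,"wx":0,"wy":0,"wz":0,"gripper":0.8},{"dx":0,"dy":0,"dz":-0.11,"wx":0,"wy":0,"wz":0,"gripper":0.8},{"dx":0,"dy":0,"dz":-0.14,"wx":0,"wy":0,"wz":0,"gripper":0.8},{"dx":0,"dy":0,"dz":-0.16,"wx":0,"wy":0,"wz":0,"gripper":0.8},{"dx":0,"dy":0,"dz":-0.165,"wx":0,"wy":0,"wz":0,"gripper":0.8}]'; for i in 1 2; do python3 -m crank '[{"dx":0,"dy":0,"dz":-0.006,"wx":0,"wy":0,"wz":0,"gripper":0.8},{"dx":0,"dy":0,"dz":-0.01,"wx":0,"wy":0,"wz":0,"gripper":0.8},{"dx":0,"dy":0,"dz":-0.01,"wx":0,"wy":0,"wz":0,"gripper":0.8}]'| grep -E "tcp_pos|force"; done
```

```text
time_s: 22.7
tcp_pos: [0.5928, -0.2816, 0.1487]
tcp_rot: [-0.002, -0.073, 0.997, 0.001]
force: [0.7, 5.4, -7.9]
width: 0.197
grip_force: 61.1
tcp_pos: [0.5927, -0.2815, 0.1489]
force: [4.5, 3.4, -14.3]
grip_force: 60.3
tcp_pos: [0.5927, -0.2815, 0.149]
force: [6.8, 1.6, -23.9]
grip_force: 59.3
```

```bash
python3 -m crank '[{"dx":0,"dy":0,"dz":0.01,"wx":0,"wy":0,"wz":0,"gripper":0.8},{"dx":0,"dy":0,"dz":0.01,"wx":0,"wy":0,"wz":0,"gripper":0.3},{"dx":0,"dy":0,"dz":0.01,"wx":0,"wy":0,"wz":0,"gripper":0.3},{"dx":0,"dy":0,"dz":0.01,"wx":0,"wy":0,"wz":0,"gripper":0.3},{"dx":0,"dy":0,"dz":-0.15,"wx":0,"wy":0,"wz":0,"gripper":0.3},{"dx":0,"dy":0,"dz":-0.35,"wx":0,"wy":0,"wz":0,"gripper":0.3},{"dx":0.1,"dy":0,"dz":-0.5,"wx":0,"wy":0,"wz":0,"gripper":0.3},{"dx":0.1,"dy":0,"dz":-0.5,"wx":0,"wy":0,"wz":0,"gripper":0.3}]';python3 - <<'E'
from h import *
b=eyes.capture("wrist");a=eyes.capture("scene")
c=np.zeros((300,800,3),np.uint8);c[:,:400]=cv2.resize(b[:,:,::-1],(400,300));c[:,400:]=cv2.resize(a[130:280,150:350,::-1],(400,300));cv2.imwrite("pics/c10.png",c)
E
```

```text
time_s: 24.1
tcp_pos: [0.571, -0.2897, 0.2887]
tcp_rot: [0.005, -0.072, 0.997, -0.005]
force: [0.2, -0.1, 0.8]
width: 0.349
grip_force: 0.0
```

View pics/c10.png

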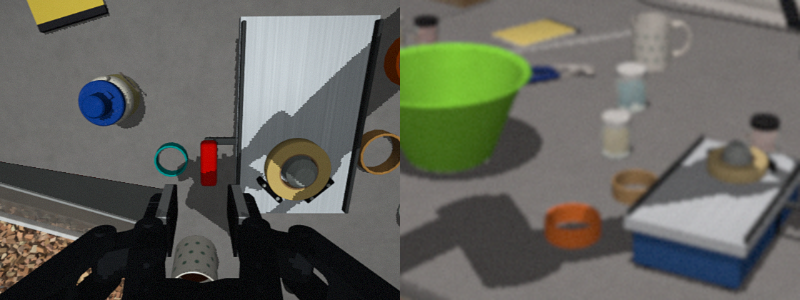

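The spindle stands up through the roll, which rests against the V stop. The bowl, glue pot and jar are in place and the gripper is clear of everything.

```bash
python3 -c "
from plant import bot
print(bot.sign_off())"
```

```text
the job is handed in; nothing more can be done
None
```

I handed the job in at about 24 s: the core is in the green bowl, the fresh roll rests against the V stop with the spindle fully up through it, and the bowl, glue pot and jar look undisturbed in the last pictures.

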